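# Load the vial reader by its detented pull knob

### The job

Pull the red knob of the vial reader all the way out, past its click, so that the carriage stays out, and stand the slimmest of the three white bottles, the only one that fits, upright in the carriage's black cup. Then push the knob in past its click and on until the carriage is fully home against its stop, without ramming it. Keep the vial upright throughout and leave the other two bottles standing where they are.

Things in the scene. Friction and masses are not known exactly. Their poses are not given: they have to be found in the camera images.
- reader: White bench-top instrument, fixed, 130 deep x 104 wide x 88 high. Origin: at bench level, middle of the bottom edge of its front face; x points into the instrument, y to the left seen from the front, z up (the world's axes at yaw 0). A carriage slides out of its open front along -x. Over 40 N from the fingers on reader, carriage or knob counts as ramming.
- carriage (a joint): Slide, m: 0 home, 0.080 fully out, hard stop at each end. Friction 2 to 3 N plus drag 40 N per m/s. Ball detents crest at 0.011 and 0.069: up to 7 N against, from 7 mm before, then up to 7 N onward for 6 mm after. So passing a click takes 10 to 12 N and leaves the carriage 3 to 4 mm short of the stop; those last mm must be driven against friction until the stop is felt.
- panel (a point): Centre of the outer face of the carriage's blue front panel, 64 wide x 72 high x 4 thick, z 7 to 79; moves with the carriage; axes as the reader's. It closes the opening when home (x = -0.005 in the reader's frame). Friction of fingers on the knob can raise the whole force on the tool to 15 to 24 N while a click is passed.
- knob (a point): Centre of the rear (reader side) face of the red mushroom knob's head, on the stem's axis, 52 above the bench; moves with the carriage; axes as the reader's; x = -0.052 in its frame at home. Head: disc of diameter 50, from here 14 out along -x. Stem: diameter 10, 47 long along +x to the panel (collar of diameter 18 on the last 4): fingers fit down either side of it behind the head.
- cup (a point): Centre of the inner floor of the carriage's black cup, 15 above the bench; axes as the reader's; x = +0.045 in its frame at home (inside), -0.035 fully out, then open from above, 44 behind the panel (top at z = 79) and 35 before the housing (88 high). Round, inner diameter 29, flaring to 35 at the rim, 13 above this point; wall 3. A vial in it moves with the carriage.
- small_vial: The slimmest of three upright white bottles: white vial with pale grey-white cap and grey label band, diameter 25, height 62 (body of diameter 25 up to 53, cap 23), 30 g. Origin: centre of its underside, z up. Fits the cup.
- oil_bottle: White bottle with white cap and orange-brown label band, diameter 33, height 75; does not fit. Origin: centre of its underside.
- strip_canister: White bottle with green cap and green label band, diameter 38, height 90; does not fit. Origin: centre of its underside.

How it is judged:
By the outcome, as a careful person would: the job done as asked, in the order asked, and still so for the second after the job is handed in, with the robot touching nothing.
It also fails if it takes over 66 s, if anything falls off the work surface, if the arm or the gripper's body presses on something with over 40 N, if the wrist force passes 120 N, or if a joint passes its speed limit or range.

### The arm

A 6-joint arm with a two-finger parallel gripper is mounted at the origin on a cart in front of the work surface, level with it; the furniture and walls round the work are solid. World frame = base frame: x ahead of the robot, y to its left, z up, the work surface at z = 0. Lengths are in m, angles in rad, forces in N, time in s.
With the tool pointing down it reaches from about 0.325 to 0.75 m from the base axis. Payload 7.6 kg.
Tool frame: the origin (TCP) lies at the very end of the fingers, on their centre line; the grasp point (between the pads) lies 19 mm behind it; z points along the fingers, y is the line along which they close (so a half turn about z gives the same grasp; the last joint's range is limited). The gripper opens to 85 mm and grips with 20 to 120 N. Pads are 22 mm wide; open, the fingers measure 114 mm over their backs; the gripper's body (76 mm by 85 mm) begins 54 mm behind the grasp point. The pads swing forward as they close: fully open they stand 13 mm farther back than shut.
Start: joints at [-1.208, 0.052, 1.401, -0, 1.689, -0.07], TCP at [0.22, -0.477, 0.231] pointing down, gripper open.
Joint ranges: [-2.9, 2.9], [-0.91, 2.17], [0.12, 2.37], [-1.06, 4.2], [0.26, 2.73], [-2.93, 2.93]. Speed limits (rad/s): [2.57, 2.57, 3.01, 3.14, 3.14, 3.14].

### API

Orientations are given as a rotation vector (axis times angle).
In Python, from workcell import arm, vision gives the robot as it stands.
- The arm moves only by the tool servo_tool, never from a script. Its argument "series" is a list of rows, each a list of 7 numbers: the shift along the tool's x, y, z in cm, then the turn, a rotation vector about the tool's x, y, z in degrees, then the opening, from 0 (shut) to 1 (fully open). In form: [[dx, dy, dz, wx, wy, wz, fingers], ...]. A call has exactly 5 rows; each row is the pose to reach, as a shift and turn from the pose commanded when the call began, along the tool's axes at that moment; what a row does not reach only later rows make up. A row lasts 1/10 s, in which the tool goes at most 50 mm and 8.59 degrees, less where a joint would pass 70% of its speed; a pose out of reach is approached as far as the arm can. A call with a gripper value outside its range is refused whole. The fingers move at their own pace and stop on an object; "squeeze" is the grip in N (left out, the last holds). Time passes only in rows, so rows that repeat a pose let the fingers close, or fill a call up. It gives the time, the measured TCP pose, the force, the opening and the grip force at its end, in the units of the state.
- arm.sense(): the state, without advancing time (a new reading comes with each control period).
- vision.snapshot(name): name is "scene" or "top"; returns the picture (480x640x3 uint8, red, green, blue); there is no depth.
- vision.get_calibration(name): a dict with "mtx" (3x3 intrinsics, pixels), "position" and "attitude" of the camera in the world. Camera axes: x right, y up, looking along -z (the intrinsics and any distortion apply to the point x, -y, -z); pixel columns grow to the right and rows downward; lengths in m; the calibration is good to about 2 mm. A picture is of the moment at which its call begins. get_calibration takes no time and is no camera call.
- arm.job_done(): hands the job in; it is judged then, once.
The state is a dict: "time_s": time; "joints": joint angles; "qvel": joint speeds; "joint_torque": joint torques, N m; "position": TCP position; "eef_rot": TCP orientation; "wrist_force": force on the tool from outside, world axes, zero at the start; "wrist_torque": the same for the moment, N m; "gripper_width": finger opening in m; "grasp_force": force on a finger pad.
Only numpy, scipy, OpenCV 4.12 (cv2) and the standard library are available. Lean on these libraries where they do the work, as an engineer would, in place of code of your own. Each camera call takes 0.05 s, during which the arm holds its last target. There are 200 camera calls.

## Working session

There is one attempt and no reset: what is moved stays moved. The work goes in short steps, Python scripts to look and compute and a tool call to move; the robot and the scene stay as the last step left them, time stands still between calls to the robot, and variables do not carry over. Pictures are saved under pics/ and viewed, at most 10 in all, crops included, and the job is handed in when it is done.

Besides the shell and the picture viewer there is one more tool, called as name(argument=value, ...), one argument or row to a line, values as JSON. servo_tool: Moves the arm, as the interface text tells. Its arguments: {"type":"object","properties":{"series":{"type":"array"},"squeeze":{"type":"number"}},"required":["series"]}

```bash
mkdir -p pics; ls; python3 - <<'E'
from workcell import arm, vision
import cv2
for n in("scene","top"):
    cv2.imwrite(f"pics/{n}0.png",vision.snapshot(n)[:,:,::-1]); print(n,vision.get_calibration(n))
print(arm.sense())
E
```

```text
pics
scene {'mtx': array([[600.08997313,   0.        , 305.90611724],
       [  0.        , 600.08997313, 231.82961683],
       [  0.        ,   0.        ,   1.        ]]), 'position': array([0.13074921, 0.75532796, 0.60997047]), 'attitude': array([ 0.34588084, -1.35688288, -2.35179432])}
top {'mtx': array([[442.21468972,   0.        , 322.72732295],
       [  0.        , 442.21468972, 232.05376657],
       [  0.        ,   0.        ,   1.        ]]), 'position': array([ 0.45805033, -0.0738597 ,  0.90937098]), 'attitude': array([ 0.06540791, -0.13315779, -1.57579814])}
{'time_s': 0.1, 'joints': array([-1.20829401e+00,  5.27827958e-02,  1.40162334e+00,  9.32115632e-06,
        1.68861065e+00, -7.03040710e-02]), 'qvel': array([-0.00124713, -0.00013262, -0.00285187, -0.00129068,  0.00057089,
       -0.00088988]), 'joint_torque': array([ 8.56000825e-04, -3.82582355e+01, -3.60985065e+01, -8.82836230e-05,
        4.73531210e-03, -1.24785055e-05]), 'position': array([ 0.22012042, -0.47632701,  0.23055186]), 'eef_rot': array([-3.06694056e+00, -6.74255674e-01,  3.11137554e-04]), 'wrist_force': array([ 0.05283175, -0.11501564, -0.32544316]), 'wrist_torque': array([-0.00529518, -0.01543334, -0.04333143]), 'grasp_force': 0.0, 'gripper_width': 0.08562865937953412}
```

View pics/scene0.png

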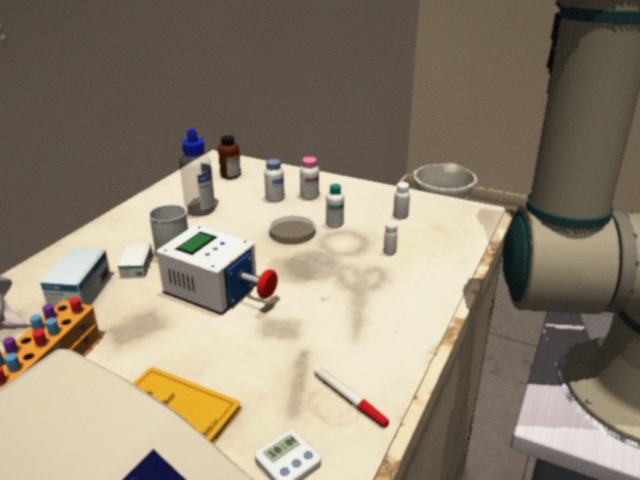

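View pics/top0.png

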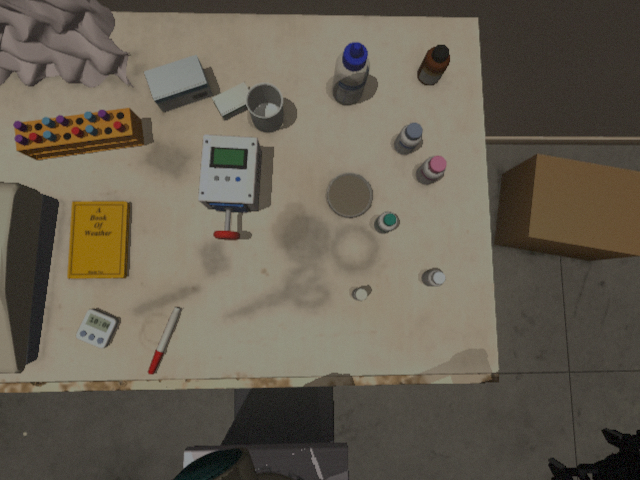

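The scene view shows the reader around (208,268), its red knob at (267,284), and the small vial at (390,240). In the top view the knob is at (227,235), the reader top at (230,170), the vial at (360,294), the oil bottle at (433,277) and the canister at (388,222). Next I measure them.

```bash
cat > h.py <<'E'
import numpy as np, cv2
from scipy.spatial.transform import Rotation as R
from workcell import arm, vision
def proj(n,P):
    c=vision.get_calibration(n); p=(np.atleast_2d(P)-c['position'])@R.from_rotvec(c['attitude']).as_matrix()
    p=p*[1,-1,-1]; q=p@c['mtx'].T; return q[:,:2]/q[:,2:]
def ray(n,uv):
    c=vision.get_calibration(n); d=np.linalg.inv(c['mtx'])@[uv[0],uv[1],1]
    return c['position'],R.from_rotvec(c['attitude']).as_matrix()@(d*[1,-1,-1])
def atz(n,uv,z):
    o,d=ray(n,uv); return o+d*(z-o[2])/d[2]
def tri(a,b):
    A=[];B=[]
    for n,uv in(("top",a),("scene",b)):
        o,d=ray(n,uv); d=d/np.linalg.norm(d); M=np.eye(3)-np.outer(d,d); A.append(M);B.append(M@o)
    return np.linalg.solve(sum(A),sum(B))
E
python3 - <<'E'
from h import *
T=cv2.imread('pics/top0.png').astype(int);S=cv2.imread('pics/scene0.png').astype(int)
def red(I,x0,x1,y0,y1):
    m=np.zeros(I.shape[:2],np.uint8); s=I[y0:y1,x0:x1]
    m[y0:y1,x0:x1]=(s[...,2]>90)&(s[...,1]<80)&(s[...,0]<80); return m
mt=red(T,205,250,215,250); ms=red(S,245,290,260,305)
ct=[cv2.moments(m,True) for m in(mt,ms)]; ct=[(m['m10']/m['m00'],m['m01']/m['m00'],m['m00']) for m in ct]
print(ct,tri(ct[0],ct[1]), cv2.minAreaRect(cv2.findNonZero(mt)))
# reader top face
t=T[125:225,190:270]; 
big=lambda I,x0,x1,y0,y1,k:cv2.resize(I[y0:y1,x0:x1].astype(np.uint8),None,fx=k,fy=k,interpolation=cv2.INTER_CUBIC)
a=big(T,190,270,125,245,5); b=big(T,340,400,200,310,5)[:600]
b=cv2.resize(b,(330,600))
cv2.imwrite('pics/crop1.png',np.hstack([a,b]))
print(a.shape,b.shape)
E
```

```text
[(223.82978723404256, 233.98581560283688, 141.0), (265.0342205323194, 281.6425855513308, 263.0)] [0.56264643 0.07871479 0.05969353] ((224.0, 233.5), (7.0, 20.0), 90.0)
(600, 400, 3) (600, 330, 3)
```

View pics/crop1.png

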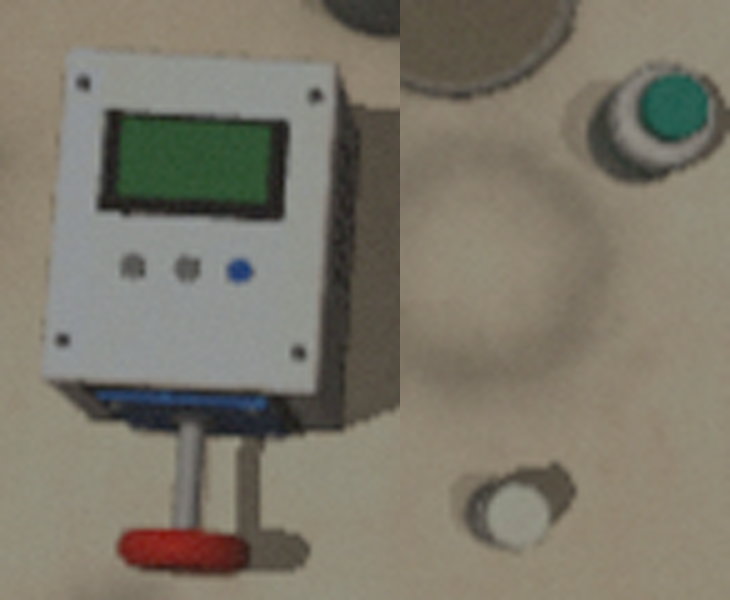

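```bash
python3 - <<'E'
from h import *
from scipy.optimize import least_squares
I=[cv2.imread(f'pics/{n}0.png') for n in('top','scene')]
C=[]
for i,(x0,x1,y0,y1) in zip(I,[(205,255,222,248),(245,290,260,305)]):
    h=cv2.cvtColor(i,cv2.COLOR_BGR2HSV)[y0:y1,x0:x1]
    m=(((h[...,0]<7)|(h[...,0]>172))&(h[...,1]>140)).astype(np.uint8)
    n,l,s,c=cv2.connectedComponentsWithStats(m); k=1+np.argmax(s[1:,4]); print(s[k],c[k]+[x0,y0]); C.append(s[k,:2]+(s[k,2:4]-1)/2+[x0,y0])
print(C,'tri head',tri(*C))
uv=np.array([(70,50),(335,65),(315,393),(45,375)])/5+[190,125]-.4
loc=np.array([(.13,.052,.088),(.13,-.052,.088),(0,-.052,.088),(0,.052,.088)]); hd=np.array([[-.059,0,.052]])
def W(p,l): 
    c,s=np.cos(p[2]),np.sin(p[2]); return np.c_[p[0]+c*l[:,0]-s*l[:,1],p[1]+s*l[:,0]+c*l[:,1],l[:,2]]
f=lambda p:np.r_[(proj('top',W(p,loc))-uv).ravel(),2*(proj('top',W(p,hd))-C[0]).ravel(),1*(proj('scene',W(p,hd))-C[1]).ravel()]
r=least_squares(f,[.62,.08,0]);print(r.x,np.degrees(r.x[2]),r.fun.round(1)); p=r.x
print('knob',W(p,np.array([[-.052,0,.052]])),'cup out',W(p,np.array([[-.035,0,.015]])))
# vial: cap top ellipse
for n,i,b,z in(('top',I[0],(345,378,280,310),.062),):
    x0,x1,y0,y1=b; g=cv2.cvtColor(i,cv2.COLOR_BGR2HSV)[y0:y1,x0:x1]
    m=((g[...,1]<35)&(g[...,2]>150)).astype(np.uint8); k=cv2.connectedComponentsWithStats(m); print(k[2][1:],k[3][1:]+[x0,y0])
v=atz('top',(361.3,294.1),.062); print('vial',v, 'scene proj of base, cap',proj('scene',[[v[0],v[1],0],[v[0],v[1],.062]]))
print('oil',atz('top',(435,277),.075),'can',atz('top',(390,220),.09))
print(R.from_rotvec(arm.sense()['eef_rot']).as_matrix().round(3))
i=I[1][215:265,365:415]; j=I[1][255:310,235:290]
cv2.imwrite('pics/crop2.png',np.hstack([cv2.resize(i,(400,400),interpolation=2),cv2.resize(j,(400,400),interpolation=2)]))
E
```

```text
[  9   9  25   8 168] [225.93452381 234.44047619]
[ 11  10  21  28 415] [266.52771084 283.14457831]
[array([226. , 234.5]), array([266. , 283.5])] tri head [0.56258828 0.07567776 0.0541257 ]
[ 0.62089101  0.07225559 -0.0583106 ] -3.3409511515873525 [-0.6 -1.6  1.2 -1.3  0.5 -0.2 -1.3  0.3  0.4  1.   0.3  1.2]
knob [[0.56897939 0.07528602 0.052     ]] cup out [[0.5859505  0.07429531 0.015     ]]
[] []
vial [ 0.44597701 -0.18338225  0.062     ] scene proj of base, cap [[388.39012158 252.74016576]
 [390.21981193 224.52256116]]
oil [ 0.47681273 -0.32304086  0.075     ] can [ 0.58434625 -0.23715812  0.09      ]
[[ 0.908  0.419 -0.   ]
 [ 0.419 -0.908  0.001]
 [ 0.    -0.001 -1.   ]]
```

View pics/crop2.png

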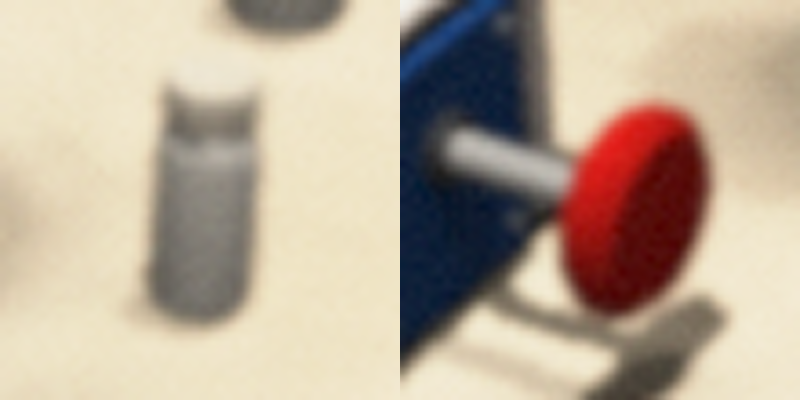

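Crop 2 shows the vial's cap top at scene (391.5,224.7) and its base at (390,252), and the knob centre at about (267,284). All agree with the fit to about 1 px. Next I move over the stem.

servo_tool(
  series=[
    [3.8,-2.3,0,0,0,5.6,0.4],
    [7.6,-4.6,0,0,0,11.2,0.4],
    [11.4,-6.9,0,0,0,16.8,0.4],
    [15.2,-9.2,0,0,0,22.4,0.4],
    [19,-11.5,0,0,0,28.1,0.4],
  ],
  squeeze=20,
)

```text
time_s: 0.6
position: [0.345, -0.2908, 0.231]
eef_rot: [-3.14, 0.097, 0.0]
wrist_force: [0.6, 0.2, 0.6]
gripper_width: 0.0345
grasp_force: 0.0
```

servo_tool(
  series=[
    [2.25,-3.8,0,0,0,0,0.4],
    [4.5,-7.6,0,0,0,0,0.4],
    [6.75,-11.4,0,0,0,0,0.4],
    [9,-15.2,0,0,0,0,0.4],
    [11.25,-19,0,0,0,0,0.4],
  ],
)

```text
time_s: 1.1
position: [0.4683, -0.1075, 0.231]
eef_rot: [3.14, -0.09, -0.0]
wrist_force: [0.2, -0.3, 0.1]
gripper_width: 0.0341
grasp_force: 0.0
```

servo_tool(
  series=[
    [2.25,-3.8,1,0,0,0,0.4],
    [4.5,-7.6,3,0,0,0,0.4],
    [6.75,-11.4,5,0,0,0,0.4],
    [9,-15.2,7,0,0,0,0.4],
    [11.25,-19,9,0,0,0,0.4],
  ],
)

```text
time_s: 1.6
position: [0.5915, 0.0756, 0.14]
eef_rot: [3.14, -0.09, -0.001]
wrist_force: [0.5, -2.0, 0.8]
gripper_width: 0.0342
grasp_force: 0.0
```

```bash
python3 - <<'E'
from h import *
s=arm.sense(); print(s['time_s'],s['position'],R.from_rotvec(s['eef_rot']).as_matrix()[:,0])
a=vision.snapshot('top')[:,:,::-1][120:280,170:330]; b=vision.snapshot('scene')[:,:,::-1][180:340,160:320]
cv2.imwrite('pics/k1.png',cv2.resize(np.hstack([a,b]),(800,400),interpolation=2))
E
```

```text
1.6 [0.59150913 0.07561036 0.13998337] [ 9.98349424e-01 -5.74291862e-02 -5.61589388e-04]
```

View pics/k1.png

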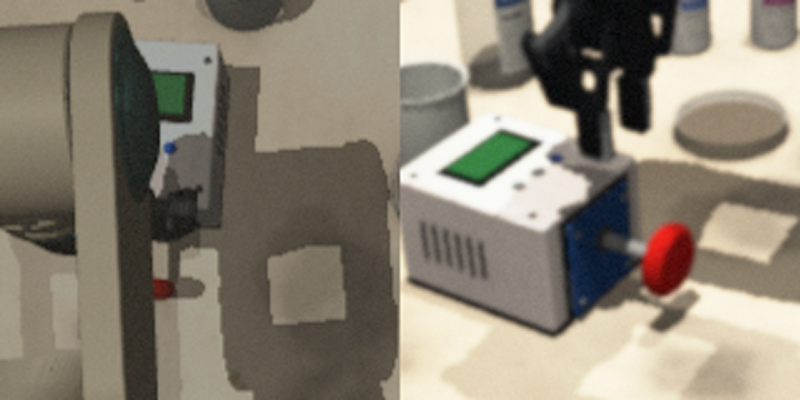

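The crops show the fingers hanging above the stem area, with scene crop tips at about (600,155) and (632,125) and the stem at (620,245). Next I descend.

servo_tool(
  series=[
    [0,0,1.5,0,0,0,0.4],
    [0,0,3.5,0,0,0,0.4],
    [0,0,5.5,0,0,0,0.4],
    [0,0,7,0,0,0,0.4],
    [0,0,8,0,0,0,0.4],
  ],
)

```text
time_s: 2.2
position: [0.5904, 0.0729, 0.0601]
eef_rot: [3.14, -0.092, -0.001]
wrist_force: [1.1, -0.1, 0.7]
gripper_width: 0.0342
grasp_force: 0.0
```

servo_tool(
  series=[
    [0,0,0.8,0,0,0,0.4],
    [0,0,1.6,0,0,0,0.4],
    [0,0,2.2,0,0,0,0.4],
    [0,0,2.2,0,0,0,0.25],
    [0,0,2.2,0,0,0,0.25],
  ],
)

```text
time_s: 2.7
position: [0.5912, 0.0739, 0.0396]
eef_rot: [3.14, -0.09, 0.001]
wrist_force: [0.6, -0.2, 0.2]
gripper_width: 0.0214
grasp_force: 0.0
```

```bash
python3 - <<'E'
from h import *
s=arm.sense(); print(s['time_s'],s['position'],s['wrist_force'])
b=vision.snapshot('scene')[:,:,::-1][200:320,180:300]
cv2.imwrite('pics/k2.png',cv2.resize(b,(500,500),interpolation=2))
E
```

```text
2.7 [0.59119002 0.07393825 0.03958328] [ 0.58933031 -0.17071508  0.21249947]
```

View pics/k2.png

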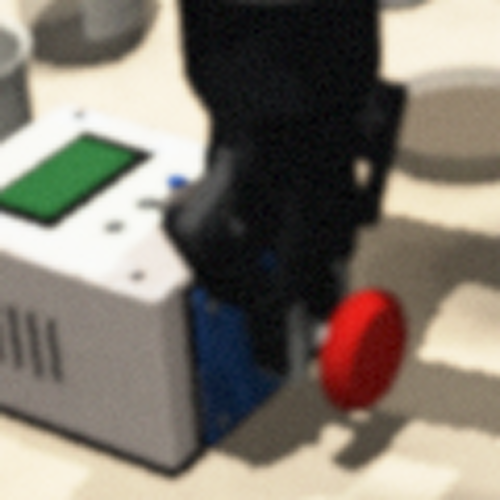

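The fingers straddle the stem (crop (290,340)) between panel and head. Next I pull.

servo_tool(
  series=[
    [-0.4,0,0,0,0,0,0.22],
    [-0.8,0,0,0,0,0,0.22],
    [-1.1,0,0,0,0,0,0.22],
    [-1.3,0,0,0,0,0,0.22],
    [-1.5,0,0,0,0,0,0.22],
  ],
)

```text
time_s: 3.25
position: [0.5762, 0.0748, 0.0395]
eef_rot: [3.14, -0.09, 0.002]
wrist_force: [2.5, 0.3, -0.7]
gripper_width: 0.0188
grasp_force: 1.4
```

servo_tool(
  series=[
    [-0.2,0,0,0,0,0,0.22],
    [-0.4,0,0,0,0,0,0.22],
    [-0.6,0,0,0,0,0,0.22],
    [-0.8,0,0,0,0,0,0.22],
    [-1,0,0,0,0,0,0.22],
  ],
)

```text
time_s: 3.75
position: [0.5677, 0.0752, 0.0396]
eef_rot: [-3.14, 0.091, -0.008]
wrist_force: [9.2, 0.2, -3.6]
gripper_width: 0.0188
grasp_force: 4.6
```

servo_tool(
  series=[
    [-0.4,0,0,0,0,0,0.22],
    [-0.8,0,0,0,0,0,0.22],
    [-1.2,0,0,0,0,0,0.22],
    [-1.6,0,0,0,0,0,0.22],
    [-2,0,0,0,0,0,0.22],
  ],
)

```text
time_s: 4.25
position: [0.5459, 0.0764, 0.0395]
eef_rot: [3.14, -0.091, 0.001]
wrist_force: [3.3, 0.3, -0.4]
gripper_width: 0.0189
grasp_force: 1.8
```

servo_tool(
  series=[
    [-0.4,0,0,0,0,0,0.22],
    [-0.8,0,0,0,0,0,0.22],
    [-1.2,0,0,0,0,0,0.22],
    [-1.6,0,0,0,0,0,0.22],
    [-2,0,0,0,0,0,0.22],
  ],
)

```text
time_s: 4.75
position: [0.5259, 0.0775, 0.0394]
eef_rot: [3.14, -0.091, 0.001]
wrist_force: [4.0, -1.3, 1.4]
gripper_width: 0.019
grasp_force: 1.8
```

servo_tool(
  series=[
    [-0.2,0,0,0,0,0,0.22],
    [-0.4,0,0,0,0,0,0.22],
    [-0.6,0,0,0,0,0,0.22],
    [-0.8,0,0,0,0,0,0.22],
    [-1,0,0,0,0,0,0.22],
  ],
)

```text
time_s: 5.25
position: [0.516, 0.0782, 0.0393]
eef_rot: [3.14, -0.091, 0.0]
wrist_force: [3.6, -1.7, 2.0]
gripper_width: 0.019
grasp_force: 2.0
```

servo_tool(
  series=[
    [-0.2,0,0,0,0,0,0.22],
    [-0.4,0,0,0,0,0,0.22],
    [-0.6,0,0,0,0,0,0.22],
    [-0.8,0,0,0,0,0,0.22],
    [-1,0,0,0,0,0,0.22],
  ],
)

```text
time_s: 5.75
position: [0.5066, 0.0787, 0.0393]
eef_rot: [3.14, -0.091, 0.002]
wrist_force: [3.4, -1.6, 1.4]
gripper_width: 0.0187
grasp_force: 2.0
```

servo_tool(
  series=[
    [-0.1,0,0,0,0,0,0.22],
    [-0.2,0,0,0,0,0,0.22],
    [-0.3,0,0,0,0,0,0.22],
    [-0.4,0,0,0,0,0,0.22],
    [-0.5,0,0,0,0,0,0.22],
  ],
)

```text
time_s: 6.25
position: [0.5009, 0.0791, 0.0392]
eef_rot: [-3.14, 0.09, 0.0]
wrist_force: [4.1, -0.6, -0.3]
gripper_width: 0.0187
grasp_force: 1.2
```

servo_tool(
  series=[
    [-0.1,0,0,0,0,0,0.22],
    [-0.2,0,0,0,0,0,0.22],
    [-0.3,0,0,0,0,0,0.22],
    [-0.4,0,0,0,0,0,0.22],
    [-0.4,0,0,0,0,0,0.22],
  ],
)

```text
time_s: 6.75
position: [0.4994, 0.0792, 0.0393]
eef_rot: [-3.14, 0.091, -0.011]
wrist_force: [17.3, -0.5, -10.8]
gripper_width: 0.0193
grasp_force: 8.5
```

The force reading shows the out stop after about 80 mm of travel. Next I release, lift, check the position and work out the vial move.

servo_tool(
  series=[
    [0.4,0,0,0,0,0,0.3],
    [1,0,0,0,0,0,0.4],
    [1,0,0,0,0,0,0.4],
    [1,0,-2,0,0,0,0.4],
    [1,0,-5,0,0,0,0.4],
  ],
)

```text
time_s: 7.25
position: [0.5054, 0.0786, 0.0877]
eef_rot: [3.14, -0.091, -0.009]
wrist_force: [0.5, 0.0, -0.2]
gripper_width: 0.0342
grasp_force: 0.0
```

servo_tool(
  series=[
    [0,1,-4,0,0,0,0.5],
    [-1,4,-8,0,0,0,0.6],
    [-2,8,-10,0,0,0,0.7],
    [-3,12,-10,0,0,0,0.7],
    [-4,16,-10,0,0,0,0.7],
  ],
)

```text
time_s: 7.75
position: [0.4574, -0.0799, 0.1902]
eef_rot: [3.14, -0.089, 0.002]
wrist_force: [-0.1, 0.3, -0.2]
gripper_width: 0.06
grasp_force: 0.0
```

```bash
python3 - <<'E'
from h import *
print('vial cap',tri((361.3,294.1),(391.2,224.6)),'base', atz('scene',(390,252.3),0))
s=arm.sense(); print(s['time_s'],s['position'],R.from_rotvec(s['eef_rot']).as_matrix().round(4).tolist())
a=vision.snapshot('top')[:,:,::-1]; b=vision.snapshot('scene')[:,:,::-1]
cv2.imwrite('pics/top3.png',a);cv2.imwrite('pics/scene3.png',b)
cv2.imwrite('pics/k3.png',cv2.resize(np.hstack([a[120:320,170:370],b[180:380,180:380]]),(800,400),interpolation=2))
# predicted cup centre/ head
yaw=-.0583;o=np.array([.6209,.0723]);ex=np.array([np.cos(yaw),np.sin(yaw)])
for n in('top','scene'): print(n,proj(n,[[*(o-.035*ex),.028],[*(o-.139*ex),.052]]))
E
```

```text
vial cap [ 0.44512611 -0.18371979  0.06186932] base [ 0.44377071 -0.18624368  0.        ]
7.75 [ 0.45735367 -0.07987392  0.19015958] [[0.9984, -0.0569, 0.0012], [-0.0569, -0.9984, -0.0003], [0.0013, 0.0002, -1.0]]
top [[229.18787604 224.51933714]
 [223.01000702 276.45367224]]
scene [[254.92619359 292.49007792]
 [308.81017802 299.16859155]]
```

View pics/k3.png

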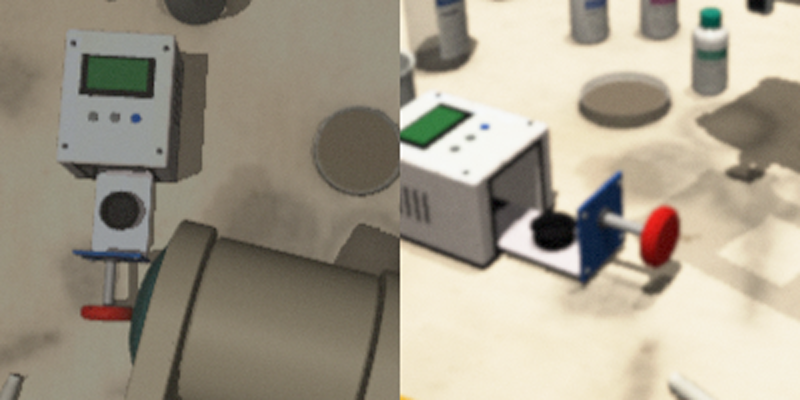

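The carriage is out: in the k3 crop the cup is at top (122,210) and scene (552,230), and the knob at (105,313). Next I go to the vial and measure the cup from the same picture.

servo_tool(
  series=[
    [-0.1,2.5,0,0,0,0,0.7],
    [-0.3,5.5,0,0,0,0,0.7],
    [-0.5,8.5,0,0,0,0,0.7],
    [-0.64,10.4,2,0,0,0,0.7],
    [-0.64,10.45,5,0,0,0,0.7],
  ],
)

```text
time_s: 8.35
position: [0.4462, -0.1844, 0.1402]
eef_rot: [3.139, -0.094, 0.005]
wrist_force: [0.6, 0.1, -0.6]
gripper_width: 0.0597
grasp_force: 0.0
```

```bash
python3 - <<'E'
from h import *
s=arm.sense(); print(s['time_s'],s['position'])
a=cv2.imread('pics/top3.png'); g=cv2.cvtColor(a,cv2.COLOR_BGR2GRAY)[205:245,214:248]
m=(g<85).astype(np.uint8); n,l,st,c=cv2.connectedComponentsWithStats(m)
for k in range(1,n):
    if st[k,4]>60: print(st[k],c[k]+[214,205])
    if 150<st[k,4]<700:
        e=c[k]+[214,205]; print('cup @.028',atz('top',e,.028))
h=cv2.cvtColor(a,cv2.COLOR_BGR2HSV)[268:285,200:245]
w=((h[...,0]<7)|(h[...,0]>172))&(h[...,1]>140); print('knob cols/rows',np.where(w.any(0))[0][[0,-1]]+200,np.where(w.any(1))[0][[0,-1]]+268)
b=cv2.imread('pics/scene3.png'); h=cv2.cvtColor(b,cv2.COLOR_BGR2HSV)[275:320,290:330]
w=((h[...,0]<7)|(h[...,0]>172))&(h[...,1]>140); q=[(np.where(w.any(i))[0][[0,-1]]).mean() for i in(0,1)]; print('scene head',q[0]+290,q[1]+275)
E
```

```text
8.35 [ 0.44623656 -0.18441335  0.1401756 ]
[  6  11  20  19 312] [229.76923077 224.78525641]
cup @.028 [0.58541818 0.07317899 0.028     ]
knob cols/rows [211 235] [273 279]
scene head 309.0 297.5
```

servo_tool(
  series=[
    [-0.05,0,3,0,0,0,0.7],
    [-0.1,0,6,0,0,0,0.7],
    [-0.1,0,8.5,0,0,0,0.7],
    [-0.1,0,10.5,0,0,0,0.7],
    [-0.1,0,11.5,0,0,0,0.7],
  ],
)

```text
time_s: 8.85
position: [0.4436, -0.1814, 0.0221]
eef_rot: [-3.138, 0.09, 0.005]
wrist_force: [0.4, -0.3, 0.0]
gripper_width: 0.06
grasp_force: 0.0
```

servo_tool(
  series=[
    [0,0,0.1,0,0,0,0.35],
    [0,0,0.1,0,0,0,0.2],
    [0,0,0.1,0,0,0,0.1],
    [0,0,0.1,0,0,0,0.1],
    [0,0,0.1,0,0,0,0.1],
  ],
  squeeze=25,
)

```text
time_s: 9.35
position: [0.4453, -0.1829, 0.0244]
eef_rot: [3.139, -0.091, 0.003]
wrist_force: [0.1, 1.0, 3.4]
gripper_width: 0.0242
grasp_force: 25.3
```

servo_tool(
  series=[
    [0,0,-0.5,0,0,0,0.1],
    [0,0,-2,0,0,0,0.1],
    [0,0,-4,0,0,0,0.1],
    [0,0,-7,0,0,0,0.1],
    [0,0,-10,0,0,0,0.1],
  ],
)

```text
time_s: 9.85
position: [0.4441, -0.1824, 0.1243]
eef_rot: [-3.14, 0.091, 0.001]
wrist_force: [1.4, -0.1, -0.1]
gripper_width: 0.0246
grasp_force: 25.1
```

servo_tool(
  series=[
    [0.3,0,-1,0,0,0,0.1],
    [1,-1,-2,0,0,0,0.1],
    [2,-3,-2.5,0,0,0,0.1],
    [3,-6,-2.5,0,0,0,0.1],
    [4,-9,-2.5,0,0,0,0.1],
  ],
)

```text
time_s: 10.35
position: [0.4898, -0.0934, 0.1472]
eef_rot: [-3.14, 0.091, 0.003]
wrist_force: [0.2, 0.2, 1.0]
gripper_width: 0.0242
grasp_force: 25.1
```

servo_tool(
  series=[
    [1.9,-3.8,0,0,0,0,0.1],
    [3.8,-7.6,0,0,0,0,0.1],
    [5.7,-11.4,0,0,0,0,0.1],
    [7.4,-14.8,0,0,0,0,0.1],
    [8.6,-17.2,0,0,0,0,0.1],
  ],
)

```text
time_s: 10.85
position: [0.5856, 0.075, 0.1464]
eef_rot: [-3.14, 0.088, 0.004]
wrist_force: [1.3, 0.2, 0.0]
gripper_width: 0.0242
grasp_force: 25.1
```

servo_tool(
  series=[
    [0,0,0,0,0,0,0.1],
    [0,0,0,0,0,0,0.1],
    [0,0,0,0,0,0,0.1],
    [0,0,1,0,0,0,0.1],
    [0,0,2,0,0,0,0.1],
  ],
)

```text
time_s: 11.35
position: [0.5853, 0.0709, 0.1276]
eef_rot: [3.14, -0.092, 0.0]
wrist_force: [0.9, -0.2, -0.2]
gripper_width: 0.0241
grasp_force: 25.1
```

```bash
python3 - <<'E'
from h import *
s=arm.sense(); print(s['time_s'],s['position'],R.from_rotvec(s['eef_rot']).as_matrix().round(4).tolist())
a=vision.snapshot('top')[:,:,::-1]; b=vision.snapshot('scene')[:,:,::-1]
cv2.imwrite('pics/k4.png',cv2.resize(np.hstack([a[140:290,170:320],b[200:350,180:330]]),(800,400),interpolation=2))
E
```

```text
11.35 [0.58527566 0.07093412 0.12762647] [[0.9983, -0.0588, 0.0003], [-0.0588, -0.9983, -0.0001], [0.0003, 0.0001, -1.0]]
```

View pics/k4.png

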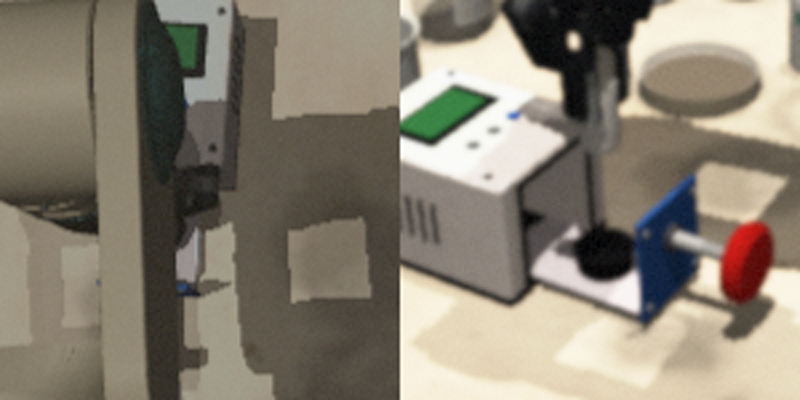

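The vial hangs upright above the cup in the scene crop: vial bottom at (605,150), cup at (605,250). Next I lower it.

servo_tool(
  series=[
    [0,0,1,0,0,0,0.1],
    [0,0,2.2,0,0,0,0.1],
    [0,0,3.4,0,0,0,0.1],
    [0,0,4.4,0,0,0,0.1],
    [0,0,5,0,0,0,0.1],
  ],
)

```text
time_s: 11.95
position: [0.5849, 0.0717, 0.0766]
eef_rot: [3.14, -0.09, -0.003]
wrist_force: [-0.5, 0.5, -0.4]
gripper_width: 0.0239
grasp_force: 25.1
```

servo_tool(
  series=[
    [0,0,0.2,0,0,0,0.1],
    [0,0,0.5,0,0,0,0.1],
    [0,0,1.0,0,0,0,0.1],
    [0,0,1.5,0,0,0,0.1],
    [0,0,2.0,0,0,0,0.1],
  ],
)

```text
time_s: 12.45
position: [0.5855, 0.0717, 0.058]
eef_rot: [3.14, -0.091, 0.0]
wrist_force: [-0.9, -0.1, -0.8]
gripper_width: 0.0246
grasp_force: 25.1
```

servo_tool(
  series=[
    [0,-0.15,0.3,0,0,0,0.1],
    [0,-0.15,0.7,0,0,0,0.1],
    [0,-0.15,1.0,0,0,0,0.1],
    [0,-0.15,1.3,0,0,0,0.1],
    [0,-0.15,1.5,0,0,0,0.1],
  ],
)

```text
time_s: 12.95
position: [0.5855, 0.0732, 0.043]
eef_rot: [3.14, -0.091, -0.0]
wrist_force: [-0.4, -0.2, -0.0]
gripper_width: 0.0244
grasp_force: 25.1
```

servo_tool(
  series=[
    [0,0,0.1,0,0,0,0.1],
    [0,0,0.2,0,0,0,0.1],
    [0,0,0.25,0,0,0,0.1],
    [0,0,0.25,0,0,0,0.1],
    [0,0,0.25,0,0,0,0.1],
  ],
)

```text
time_s: 13.45
position: [0.5856, 0.0732, 0.0409]
eef_rot: [3.14, -0.091, 0.0]
wrist_force: [-0.2, -0.4, -0.4]
gripper_width: 0.0244
grasp_force: 25.1
```

servo_tool(
  series=[
    [0,0,0.05,0,0,0,0.1],
    [0,0,0.1,0,0,0,0.1],
    [0,0,0.15,0,0,0,0.1],
    [0,0,0.2,0,0,0,0.1],
    [0,0,0.2,0,0,0,0.1],
  ],
)

```text
time_s: 13.95
position: [0.5858, 0.0732, 0.0394]
eef_rot: [3.14, -0.091, 0.001]
wrist_force: [-2.0, -0.3, 5.0]
gripper_width: 0.0246
grasp_force: 25.5
```

The vial is seated on the cup floor. Next I release and lift.

servo_tool(
  series=[
    [0,0,-0.1,0,0,0,0.35],
    [0,0,-0.1,0,0,0,0.45],
    [0,0,-0.1,0,0,0,0.55],
    [0,0,-0.1,0,0,0,0.55],
    [0,0,-0.1,0,0,0,0.55],
  ],
)

```text
time_s: 14.45
position: [0.5855, 0.0732, 0.0396]
eef_rot: [3.14, -0.091, -0.0]
wrist_force: [0.2, -0.2, -0.9]
gripper_width: 0.0469
grasp_force: 0.0
```

servo_tool(
  series=[
    [0,0,-0.5,0,0,0,0.55],
    [0,0,-1.5,0,0,0,0.55],
    [0,0,-4,0,0,0,0.55],
    [0,0,-7,0,0,0,0.55],
    [0,0,-10.5,0,0,0,0.55],
  ],
)

```text
time_s: 14.95
position: [0.5851, 0.0732, 0.1461]
eef_rot: [3.14, -0.091, -0.001]
wrist_force: [0.4, 0.3, -0.1]
gripper_width: 0.0467
grasp_force: 0.0
```

servo_tool(
  series=[
    [-2,0,0,0,0,0,0.3],
    [-6,0,0,0,0,0,0.1],
    [-10,0,0,0,0,0,0],
    [-13,0,0,0,0,0,0],
    [-15.5,0,0,0,0,0,0],
  ],
)

```text
time_s: 15.45
position: [0.4295, 0.0822, 0.1458]
eef_rot: [-3.14, 0.09, -0.002]
wrist_force: [-0.2, 1.3, 0.6]
gripper_width: 0.0002
grasp_force: 0.0
```

```bash
python3 - <<'E'
from h import *
s=arm.sense(); print(s['time_s'],s['position'],R.from_rotvec(s['eef_rot']).as_matrix().round(4).tolist())
a=vision.snapshot('top')[:,:,::-1]; b=vision.snapshot('scene')[:,:,::-1]
cv2.imwrite('pics/k5.png',cv2.resize(np.hstack([a[140:290,170:320],b[200:350,180:330]]),(800,400),interpolation=2))
E
```

```text
15.45 [0.42945526 0.08223429 0.14575706] [[0.9983, -0.0574, 0.0015], [-0.0574, -0.9983, 0.0001], [0.0015, -0.0002, -1.0]]
```

View pics/k5.png

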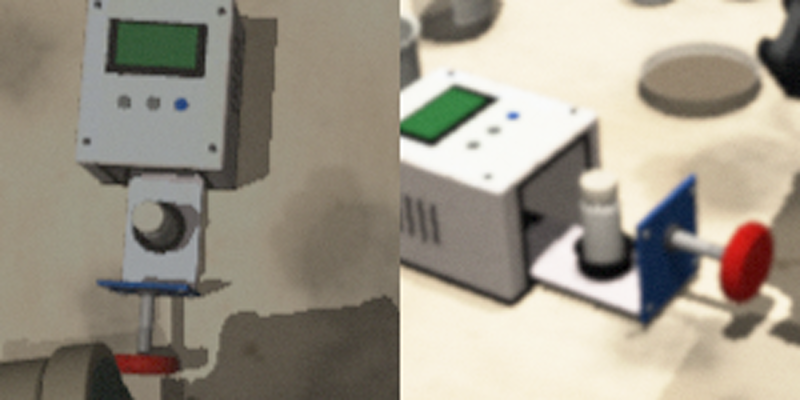

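The vial stands upright in the cup (k5 top crop (150,218), scene (602,225)) and the knob is still out. Next I lower the shut fingers in front of the knob.

servo_tool(
  series=[
    [0,-0.1,2.5,0,0,0,0],
    [0,-0.1,5,0,0,0,0],
    [0,-0.1,7.5,0,0,0,0],
    [0,-0.1,9.5,0,0,0,0],
    [0,-0.1,10.6,0,0,0,0],
  ],
)

```text
time_s: 16.05
position: [0.4308, 0.083, 0.0378]
eef_rot: [3.14, -0.091, -0.002]
wrist_force: [0.2, -0.0, 0.2]
gripper_width: -0.0001
grasp_force: 0.0
```

servo_tool(
  series=[
    [0.6,0,0,0,0,0,0],
    [1.2,0,0,0,0,0,0],
    [1.8,0,0,0,0,0,0],
    [2.4,0,0,0,0,0,0],
    [2.8,0,0,0,0,0,0],
  ],
)

```text
time_s: 16.55
position: [0.4599, 0.0815, 0.0395]
eef_rot: [-3.14, 0.091, -0.002]
wrist_force: [0.9, -0.1, 0.4]
gripper_width: -0.0001
grasp_force: 0.0
```

servo_tool(
  series=[
    [0.15,0,0,0,0,0,0],
    [0.3,0,0,0,0,0,0],
    [0.45,0,0,0,0,0,0],
    [0.6,0,0,0,0,0,0],
    [0.75,0,0,0,0,0,0],
  ],
)

```text
time_s: 17.05
position: [0.466, 0.0811, 0.0387]
eef_rot: [3.14, -0.09, -0.001]
wrist_force: [-3.5, 0.6, 1.2]
gripper_width: -0.0001
grasp_force: 1.3
```

servo_tool(
  series=[
    [0.15,0,0,0,0,0,0],
    [0.3,0,0,0,0,0,0],
    [0.45,0,0,0,0,0,0],
    [0.6,0,0,0,0,0,0],
    [0.75,0,0,0,0,0,0],
  ],
)

```text
time_s: 17.55
position: [0.4718, 0.0808, 0.0385]
eef_rot: [3.14, -0.09, -0.009]
wrist_force: [-14.2, 0.2, 9.2]
gripper_width: -0.0002
grasp_force: 7.3
```

servo_tool(
  series=[
    [0.15,0,0,0,0,0,0],
    [0.3,0,0,0,0,0,0],
    [0.5,0,0,0,0,0,0],
    [0.7,0,0,0,0,0,0],
    [0.9,0,0,0,0,0,0],
  ],
)

```text
time_s: 18.05
position: [0.4828, 0.0802, 0.0386]
eef_rot: [3.14, -0.09, -0.001]
wrist_force: [-2.8, 0.8, 0.7]
gripper_width: 0.0002
grasp_force: 1.4
```

servo_tool(
  series=[
    [0.4,0,0,0,0,0,0],
    [0.8,0,0,0,0,0,0],
    [1.2,0,0,0,0,0,0],
    [1.6,0,0,0,0,0,0],
    [2,0,0,0,0,0,0],
  ],
)

```text
time_s: 18.55
position: [0.503, 0.079, 0.0386]
eef_rot: [-3.14, 0.091, 0.0]
wrist_force: [-3.8, 1.8, -0.0]
gripper_width: 0.0003
grasp_force: 1.8
```

servo_tool(
  series=[
    [0.4,0,0,0,0,0,0],
    [0.8,0,0,0,0,0,0],
    [1.2,0,0,0,0,0,0],
    [1.6,0,0,0,0,0,0],
    [2,0,0,0,0,0,0],
  ],
)

```text
time_s: 19.05
position: [0.5229, 0.0779, 0.0387]
eef_rot: [3.14, -0.091, -0.0]
wrist_force: [-3.2, 3.2, -1.5]
gripper_width: 0.0001
grasp_force: 1.8
```

servo_tool(
  series=[
    [0.15,0,0,0,0,0,0],
    [0.3,0,0,0,0,0,0],
    [0.45,0,0,0,0,0,0],
    [0.6,0,0,0,0,0,0],
    [0.75,0,0,0,0,0,0],
  ],
)

```text
time_s: 19.55
position: [0.5285, 0.0774, 0.0387]
eef_rot: [3.14, -0.09, -0.008]
wrist_force: [-15.9, 1.0, 8.1]
gripper_width: -0.0001
grasp_force: 8.1
```

servo_tool(
  series=[
    [0.15,0,0,0,0,0,0],
    [0.3,0,0,0,0,0,0],
    [0.45,0,0,0,0,0,0],
    [0.6,0,0,0,0,0,0],
    [0.7,0,0,0,0,0,0],
  ],
)

```text
time_s: 20.05
position: [0.5372, 0.077, 0.0388]
eef_rot: [3.14, -0.09, -0.0]
wrist_force: [-3.4, 1.5, -0.6]
gripper_width: -0.0001
grasp_force: 1.3
```

servo_tool(
  series=[
    [0.1,0,0,0,0,0,0],
    [0.2,0,0,0,0,0,0],
    [0.3,0,0,0,0,0,0],
    [0.4,0,0,0,0,0,0],
    [0.4,0,0,0,0,0,0],
  ],
)

```text
time_s: 20.55
position: [0.5415, 0.0767, 0.0389]
eef_rot: [3.14, -0.091, 0.001]
wrist_force: [-0.3, 1.3, -0.4]
gripper_width: 0.0001
grasp_force: 0.7
```

servo_tool(
  series=[
    [0.1,0,0,0,0,0,0],
    [0.2,0,0,0,0,0,0],
    [0.3,0,0,0,0,0,0],
    [0.4,0,0,0,0,0,0],
    [0.4,0,0,0,0,0,0],
  ],
)

```text
time_s: 21.05
position: [0.5437, 0.0766, 0.0388]
eef_rot: [3.14, -0.09, -0.007]
wrist_force: [-11.9, 0.4, 6.2]
gripper_width: -0.0002
grasp_force: 6.1
```

servo_tool(
  series=[
    [0.05,0,0,0,0,0,0],
    [0.1,0,0,0,0,0,0],
    [0.1,0,0,0,0,0,0],
    [0.1,0,0,0,0,0,0],
    [0.1,0,0,0,0,0,0],
  ],
)

```text
time_s: 21.55
position: [0.5437, 0.0766, 0.0388]
eef_rot: [3.14, -0.09, -0.011]
wrist_force: [-16.8, 0.1, 9.7]
gripper_width: 0.0
grasp_force: 8.9
```

The position did not change while the force rose to 17 N, so the carriage is against its stop. Next I back off, lift and check.

servo_tool(
  series=[
    [-1,0,0,0,0,0,0],
    [-3,0,0,0,0,0,0],
    [-5,0,-1,0,0,0,0],
    [-7,0,-4,0,0,0,0],
    [-9,0,-8,0,0,0,0],
  ],
)

```text
time_s: 22.05
position: [0.4549, 0.0814, 0.1184]
eef_rot: [3.14, -0.091, -0.004]
wrist_force: [0.9, 0.2, 0.7]
gripper_width: -0.0
grasp_force: 0.0
```

servo_tool(
  series=[
    [-1,3,-2,0,0,0,0],
    [-2,7,-3,0,0,0,0],
    [-2,11,-4,0,0,0,0],
    [-2,15,-4,0,0,0,0],
    [-2,15,-4,0,0,0,0],
  ],
)

```text
time_s: 22.55
position: [0.428, -0.0709, 0.1599]
eef_rot: [3.138, -0.099, 0.005]
wrist_force: [-0.8, 0.8, -0.4]
gripper_width: -0.0001
grasp_force: 0.0
```

```bash
python3 - <<'E'
from h import *
s=arm.sense(); print(s['time_s'],s['position'])
a=vision.snapshot('top')[:,:,::-1]; b=vision.snapshot('scene')[:,:,::-1]
for i,(x0,x1,y0,y1) in zip((a,b),[(205,255,222,248),(245,290,260,305)]):
    h=cv2.cvtColor(np.ascontiguousarray(i),cv2.COLOR_BGR2HSV)[y0:y1,x0:x1]
    m=(((h[...,0]<7)|(h[...,0]>172))&(h[...,1]>140)).astype(np.uint8)
    n,l,s,c=cv2.connectedComponentsWithStats(m); k=1+np.argmax(s[1:,4]); print(s[k],c[k]+[x0,y0])
cv2.imwrite('pics/k6.png',cv2.resize(np.hstack([a[120:320,170:370],b[180:380,150:350]]),(800,400),interpolation=2))
E
```

```text
22.55 [ 0.42800398 -0.070875    0.1599259 ]
[  9   9  25   8 168] [225.88095238 234.43452381]
[ 11  10  21  28 416] [266.47836538 283.18509615]
```

View pics/k6.png

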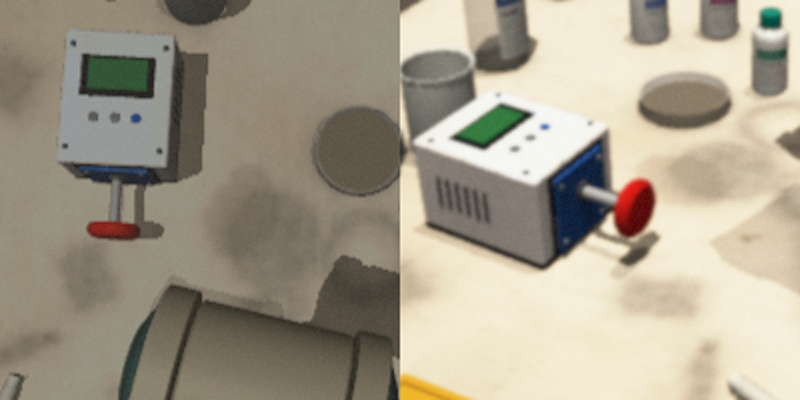

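The knob is back at its original home pixels (top (225.9,234.4), scene (266.5,283.2)) and the panel is closed. I am handing the job in.

```bash
python3 -c "
from workcell import arm
print(arm.job_done())"
```

```text
the job is handed in; nothing more can be done
None
```

The job is handed in: the small vial is in the cup (seen upright there before the push), the carriage is fully home against its stop (about 17 N felt), and the arm touches nothing. It took about 23 s.

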